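Find the full carton by its weight and slide it home in the rack

TASK

One of the three identical small orange cartons standing in a row along the front of the worktop is full and the other two are nearly empty: lift them to feel which one it is. Start the full carton upright, narrow end first, about a quarter of its length into the mouth of the low wooden rack and let go of it there; then, from the end that sticks out, slide it gently in until you feel it meet the stop hidden inside, and let go. Leave the two nearly empty cartons standing on the worktop and knock nothing over.

Things in the scene. Friction and masses are not known exactly. Their poses are not given: they have to be found in the camera images.
- carton_a: one of three identical-looking orange printed cartons in a row along the front of the worktop (not the orange cartons at the far right), 100 mm long (its own y) x 55 mm thick (its own x, the width to grasp across) x 115 mm high, standing upright; origin at the centre of its underside, z up. The full carton weighs 0.49 to 0.63 kg, a nearly empty one 0.12 to 0.26 kg; any of the three may be the full one
- carton_b: one of three identical-looking orange printed cartons in a row along the front of the worktop (not the orange cartons at the far right), 100 mm long (its own y) x 55 mm thick (its own x, the width to grasp across) x 115 mm high, standing upright; origin at the centre of its underside, z up. The full carton weighs 0.49 to 0.63 kg, a nearly empty one 0.12 to 0.26 kg; any of the three may be the full one
- carton_c: one of three identical-looking orange printed cartons in a row along the front of the worktop (not the orange cartons at the far right), 100 mm long (its own y) x 55 mm thick (its own x, the width to grasp across) x 115 mm high, standing upright; origin at the centre of its underside, z up. The full carton weighs 0.49 to 0.63 kg, a nearly empty one 0.12 to 0.26 kg; any of the three may be the full one
- carton_a_mid (a point): centre of carton_a, half-way up (57.5 mm over its underside)
- carton_b_mid (a point): centre of carton_b, half-way up (57.5 mm over its underside)
- carton_c_mid (a point): centre of carton_c, half-way up (57.5 mm over its underside)
- rack: low light-wood rack fixed on the worktop, open to the front, without a floor: a tunnel 67 mm wide, 124 mm high and 92 mm deep inside, walls and roof 10 mm thick (87 mm wide, 134 mm high, 100 mm deep outside). Origin at the middle of its mouth, at worktop level; its x axis points straight into the tunnel, y to the left, z up
- backstop: rubber-faced block fixed inside the rack, deep in its shade, 50 to 70 mm behind the mouth (adjustable, so it differs each time). Origin on the middle of its front face at worktop level, axes as the rack's. A carton that meets it leaves 30 to 50 mm sticking out of the mouth. Dragging the full carton over the worktop alone takes 4 to 8 N
- mug: blue and white mug, 78 mm across, 92 mm high, standing loose behind the work; origin at its underside; leave alone
- pepper_mill: wooden pepper mill, 58 mm across, 170 mm high, standing loose behind the work; origin at its underside; leave alone
- tin: food tin, 76 mm across, 58 mm high, standing loose behind the work; origin at its underside; leave alone

How it is judged (in metres and radians):
On the way, in this order (a step that is already met when the one before it is completed fails the run):
1. a carton has been lifted clear of the worktop ((height (world z) of carton_a_mid above 0.075 m or height (world z) of carton_b_mid above 0.075 m or height (world z) of carton_c_mid above 0.075 m)), for 0.2 s.
2. the full carton (the one that bears on its support with more than 3.7 N) stands upright with 8 to 42 mm of its length in the rack's mouth, let go of (((x of carton_a_mid in the frame of rack between -0.042 and -0.008 m and y of carton_a_mid in the frame of rack between -0.012 and 0.012 m and angle between the y axis of carton_a and the x axis of rack, either way round below 0.2 rad and height (world z) of carton_a_mid between 0.05 and 0.064 m and angle between carton_a's own z axis and vertical below 0.1 rad and contact force between carton_a and anything else above 3.7 N and contact force between the fingers and carton_a below 0.1 N) or (x of carton_b_mid in the frame of rack between -0.042 and -0.008 m and y of carton_b_mid in the frame of rack between -0.012 and 0.012 m and angle between the y axis of carton_b and the x axis of rack, either way round below 0.2 rad and height (world z) of carton_b_mid between 0.05 and 0.064 m and angle between carton_b's own z axis and vertical below 0.1 rad and contact force between carton_b and anything else above 3.7 N and contact force between the fingers and carton_b below 0.1 N) or (x of carton_c_mid in the frame of rack between -0.042 and -0.008 m and y of carton_c_mid in the frame of rack between -0.012 and 0.012 m and angle between the y axis of carton_c and the x axis of rack, either way round below 0.2 rad and height (world z) of carton_c_mid between 0.05 and 0.064 m and angle between carton_c's own z axis and vertical below 0.1 rad and contact force between carton_c and anything else above 3.7 N and contact force between the fingers and carton_c below 0.1 N))), for 0.2 s.
3. the gripper bears on the carton in the mouth again, at least 15 mm back from its middle (((x of carton_a_mid in the frame of rack above -0.042 m and y of carton_a_mid in the frame of rack between -0.012 and 0.012 m and angle between the y axis of carton_a and the x axis of rack, either way round below 0.2 rad and contact force between the fingers and carton_a above 0.5 N and horizontal distance between the grasp point and carton_a_mid above 0.015 m) or (x of carton_b_mid in the frame of rack above -0.042 m and y of carton_b_mid in the frame of rack between -0.012 and 0.012 m and angle between the y axis of carton_b and the x axis of rack, either way round below 0.2 rad and contact force between the fingers and carton_b above 0.5 N and horizontal distance between the grasp point and carton_b_mid above 0.015 m) or (x of carton_c_mid in the frame of rack above -0.042 m and y of carton_c_mid in the frame of rack between -0.012 and 0.012 m and angle between the y axis of carton_c and the x axis of rack, either way round below 0.2 rad and contact force between the fingers and carton_c above 0.5 N and horizontal distance between the grasp point and carton_c_mid above 0.015 m))), for 0.1 s.
At the end, for the whole second after the job is handed in: the full carton (bearing on its support with more than 3.7 N) stands upright in the rack, its inner end within 5 mm of the stop, released and at rest; both nearly empty cartons stand upright on the worktop (((x of carton_a_mid in the frame of backstop above -0.055 m and y of carton_a_mid in the frame of rack between -0.012 and 0.012 m and angle between the y axis of carton_a and the x axis of rack, either way round below 0.2 rad and contact force between carton_a and anything else above 3.7 N and linear speed of carton_a below 0.01 m/s) or (x of carton_b_mid in the frame of backstop above -0.055 m and y of carton_b_mid in the frame of rack between -0.012 and 0.012 m and angle between the y axis of carton_b and the x axis of rack, either way round below 0.2 rad and contact force between carton_b and anything else above 3.7 N and linear speed of carton_b below 0.01 m/s) or (x of carton_c_mid in the frame of backstop above -0.055 m and y of carton_c_mid in the frame of rack between -0.012 and 0.012 m and angle between the y axis of carton_c and the x axis of rack, either way round below 0.2 rad and contact force between carton_c and anything else above 3.7 N and linear speed of carton_c below 0.01 m/s)) and height (world z) of carton_a_mid between 0.05 and 0.064 m and angle between each of carton_a, carton_b, carton_c's own z axis and vertical below 0.1 rad and height (world z) of carton_b_mid between 0.05 and 0.064 m and height (world z) of carton_c_mid between 0.05 and 0.064 m); the robot touches nothing.
It fails at once if a carton is rammed into the stop with more than 40 N (contact force between any of carton_a, carton_b, carton_c and backstop above 40 N).
It fails at once if the mug, pepper mill or tin is knocked over or shoved 40 mm (angle between any of mug, pepper_mill, tin's own z axis and vertical above 0.4 rad or distance of any of mug, pepper_mill, tin from where it was at the start of the episode above 0.04 m).
It fails at once if a carton is knocked over (angle between any of carton_a, carton_b, carton_c's own z axis and vertical above 0.6 rad).
It also fails if it takes over 72 s, if anything falls off the work surface, if the arm or the gripper's body presses on something with over 40 N, if the wrist force passes 120 N, or if a joint passes its speed limit or range.

ROBOT

A 6-joint arm with a two-finger parallel gripper is mounted at the origin on a cart in front of the work surface, level with it; the furniture and walls round the work are solid. World frame = base frame: x ahead of the robot, y to its left, z up, the work surface at z = 0. Lengths are in mm, angles in degrees, forces in N, time in s.
With the tool pointing down it reaches from about 350 to 850 mm from the base axis. Payload 8.1 kg.
Tool frame: the origin (TCP) lies midway between the tips of the shut fingers; the grasp point (between the pads) lies 19 mm behind it; z points along the fingers, y is the direction in which the jaws open and shut (so a half turn about z gives the same grasp; the last joint's range is limited). The gripper opens to 85 mm and grips with 20 to 120 N. Pads are 22 mm wide; open, the fingers measure 114 mm over their backs; the gripper's body (76 mm by 85 mm) begins 54 mm behind the grasp point. The pads swing forward as they close: fully open they stand 13 mm farther back than shut.
Start: joints at [63.289, 7.471, 85.268, -0, 87.261, -4.893], TCP at [222.977, 557.034, 231.292] pointing down, gripper open.
Joint ranges: [-169.43, 169.43], [-51.17, 129.36], [1.28, 143.12], [-76.62, 256.62], [0, 156.53], [-152.29, 152.29]. Speed limits (degrees/s): [136.94, 136.94, 159.86, 180, 180, 180].

INTERFACE

Orientations are given as [roll, pitch, yaw] about the fixed x, y, z axes, in that order (R = Rz(yaw) Ry(pitch) Rx(roll)).
In Python, from bench import r gives the robot as it stands.
- The arm moves only by the tool carry_out, never from a script. Its argument "increments" is a list of rows, each a list of 3 entries, a list of its own where there are three numbers: the shift along the tool's x, y, z in m, then the turn, a rotation vector about the tool's x, y, z in rad, then the closure, from 0 (fully open) to 1 (shut). A call has 1 to 12 rows; each row shifts and turns the pose as measured when the row begins, along the tool's axes as they then stand; what a row does not reach is not made up. A row lasts 1/10 s, in which the tool goes at most 50 mm and 8.59 degrees, less where a joint would pass 70% of its speed; a pose out of reach is approached as far as the arm can. A call with a gripper value outside its range is refused whole. The fingers move at their own pace and stop on an object; "newtons" is the grip in N (left out, the last holds). Time passes only in rows, so rows that do not move let the fingers close. It gives the time, the measured TCP pose, the force and the opening at its end, in the units of the state.
- r.sense(): the state, without advancing time (a new reading comes with each control period).
- r.snapshot(name): name is "side" or "top" or "wrist"; returns a dict with "image" (384x512x3 uint8, blue, green, red), "vertical_fov" (degrees; the focal length in pixels is half the picture's height over the tangent of half this angle, whatever the lens; pixels are square), "cx", "cy" (the principal point, pixels), "rvec" (rotation vector, rad) and "tvec" (3), from world to camera coordinates, as OpenCV has them. Camera axes: x right, y down, z forward; pixel columns grow to the right and rows downward; lengths in mm; the calibration is good to about 2 mm. A picture is of the moment at which its call begins. There is no depth.
- r.hand_in(): hands the job in, once; it reports no verdict.
The state is a dict: "time": time; "joint_pos": joint angles; "qd": joint speeds; "joint_efforts": joint torques, N m; "tool_pos": TCP position; "tcp_rot": TCP orientation; "ft_force": force on the tool from outside, world axes, zero at the start; "wrist_torque": the same for the moment, N m; "finger_gap": finger opening in mm.
Only numpy, scipy, OpenCV 4.12 (cv2) and the standard library are available. Lean on these libraries where they do the work, as an engineer would, in place of code of your own. Each camera call takes 0.05 s, during which the arm holds its last target.

## Working session

There is one attempt and no reset: what is moved stays moved. The work goes in short steps, Python scripts to look and compute and a tool call to move; the robot and the scene stay as the last step left them, time stands still between calls to the robot, and variables do not carry over. Pictures are saved under pics/ and viewed, and the job is handed in when it is done.

Besides the shell and the picture viewer there is one more tool, called after ">>>" by a JSON object that holds its "method" and its "body". carry_out: Moves the arm, as the interface text tells. Its arguments: {"type":"object","properties":{"increments":{"type":"array"},"newtons":{"type":"number"}},"required":["increments"]}

```bash
ls; mkdir -p pics; python3 - <<'E'
from bench import r
import cv2,json
s=r.sense();print(s)
for n in("side","top","wrist"):
    d=r.snapshot(n);cv2.imwrite(f"pics/{n}0.png",d["image"])
    print(n,d["vertical_fov"],d["cx"],d["cy"],d["rvec"],d["tvec"])
E
```

```text
pics
{'time': 0.0, 'joint_pos': array([ 6.32879001e+01,  7.51467470e+00,  8.53307658e+01,  5.52603956e-04,
        8.72610656e+01, -4.89209902e+00]), 'qd': array([-0.08916191, -0.00559585,  0.04910934,  0.04168336,  0.05868371,
       -0.01106853]), 'joint_efforts': array([-1.99554932e-03, -5.69426572e+01, -5.00526595e+01, -4.70901650e-04,
        1.54491310e-02, -1.71509083e-05]), 'tool_pos': array([222.73071205, 556.52805747, 230.23470132]), 'tcp_rot': array([-1.79893929e+02, -9.63269869e-03,  1.58179963e+02]), 'ft_force': array([ 0.79673429,  0.36386396, -0.18289728]), 'wrist_torque': array([0.03745954, 0.00450014, 0.05297286]), 'finger_gap': 85.34423445396497}
side 51.12668691776389 254.1762940660005 188.17251970182386 [ 2.33537636 -0.75203602  0.29363627] [-509.38419613  257.34681554  827.80285204]
top 42.36469343763939 255.78977693737423 187.6553429529735 [ 2.11469031 -2.10906294  0.18064888] [ -72.0010474   569.18378127 1170.89802216]
wrist 59.063441375138645 256.7239918692424 195.04397975386524 [-2.3800962  -1.61101506 -0.2468308 ] [-597.50311448  -40.73629497  381.28098253]
```

View pics/top0.png

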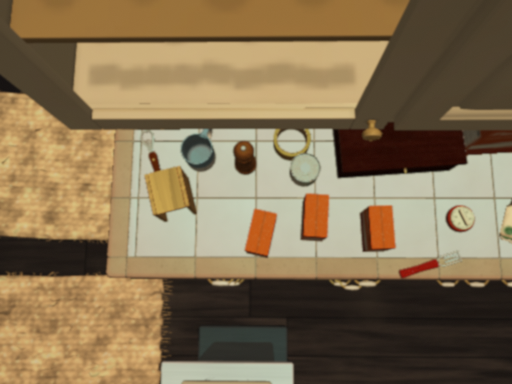

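View pics/side0.png

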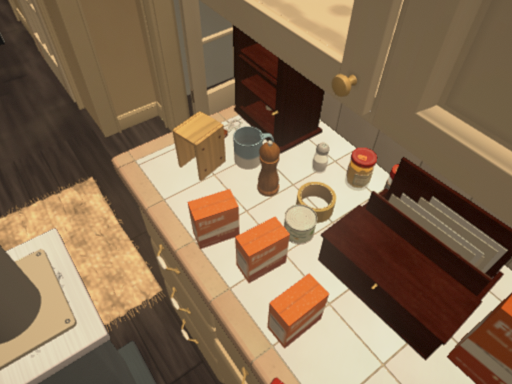

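View pics/wrist0.png

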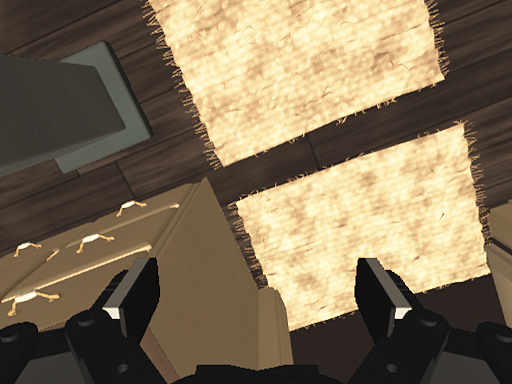

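The top view shows the three cartons at about (261,232), (315,216) and (379,228), with the rack at (168,190). Its mouth faces down in the image, towards the robot.

```bash
cat > h.py <<'E'
import numpy as np,cv2
def cam(d):
    h=d["image"].shape[0];f=h/2/np.tan(np.radians(d["vertical_fov"])/2)
    K=np.array([[f,0,d["cx"]],[0,f,d["cy"]],[0,0,1]]);R=cv2.Rodrigues(np.array(d["rvec"],float))[0]
    return K,R,np.array(d["tvec"],float).ravel()
def cast(d,px,z):
    K,R,t=cam(d);px=np.atleast_2d(px).astype(float)
    v=(R.T@np.linalg.inv(K)@np.c_[px,np.ones(len(px))].T).T;c=-R.T@t
    return c+v*((z-c[2])/v[:,2])[:,None]
def proj(d,P):
    K,R,t=cam(d);return cv2.projectPoints(np.atleast_2d(P).astype(float),np.array(d["rvec"],float),t,K,None)[0][:,0]
E
python3 - <<'E'
from bench import r
import cv2,numpy as np
d=r.snapshot("top");im=d["image"]
c=im[110:280,120:420];cv2.imwrite("pics/topz.png",cv2.resize(c[:, :],None,fx=2.6,fy=2.6,interpolation=cv2.INTER_NEAREST))
c=im[155:225,135:205];cv2.imwrite("pics/rackz.png",cv2.resize(c,None,fx=8,fy=8,interpolation=cv2.INTER_NEAREST))
hsv=cv2.cvtColor(im,cv2.COLOR_BGR2HSV)
for p in [(262,225),(262,250),(315,205),(315,237),(385,220),(367,230),(160,190),(180,190),(165,215),(190,200)]: print(p,hsv[p[1],p[0]])
E
```

```text
(262, 225) [ 12 209 182]
(262, 250) [ 12 221 193]
(315, 205) [ 12 222 191]
(315, 237) [ 10 185  84]
(385, 220) [ 12 222 194]
(367, 230) [ 10 184  68]
(160, 190) [ 21 153 188]
(180, 190) [ 20 155 171]
(165, 215) [ 17 120  98]
(190, 200) [ 16 170  75]
```

View pics/topz.png

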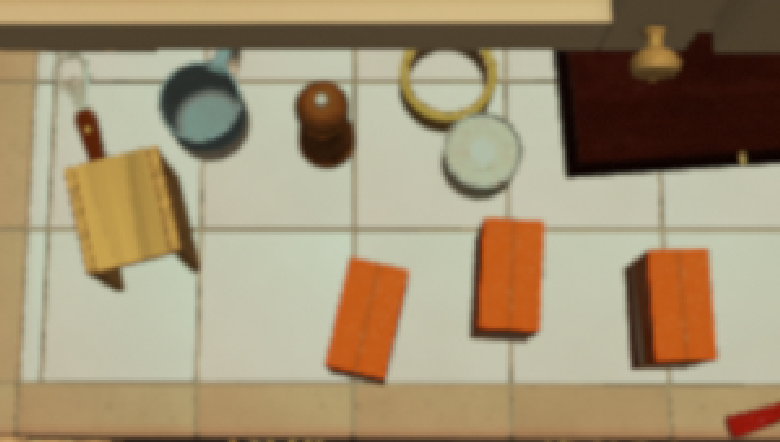

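View pics/rackz.png

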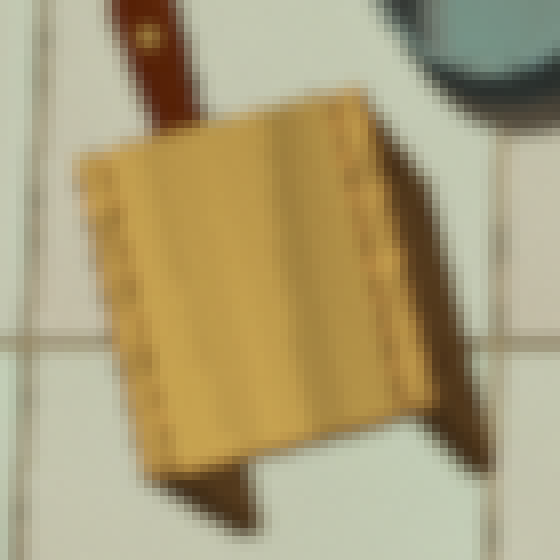

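Bright top faces are easy to separate from the dark sides. I'll fit rectangles to them.

```bash
cat > meas.py <<'E'
from h import *
def rects(d,lo,hi,z,amin=300,roi=None):
    im=d["image"];hsv=cv2.cvtColor(im,cv2.COLOR_BGR2HSV)
    m=cv2.inRange(hsv,np.array(lo),np.array(hi))
    if roi:
        k=np.zeros_like(m);k[roi[1]:roi[3],roi[0]:roi[2]]=255;m&=k
    m=cv2.morphologyEx(m,cv2.MORPH_CLOSE,np.ones((3,3),np.uint8))
    out=[]
    for c in cv2.findContours(m,cv2.RETR_EXTERNAL,cv2.CHAIN_APPROX_NONE)[0]:
        if cv2.contourArea(c)<amin: continue
        w=cast(d,c[:,0],z)[:,:2]
        (cx,cy),(a,b),t=cv2.minAreaRect(w.astype(np.float32))
        box=cv2.boxPoints(((cx,cy),(a,b),t))
        M=cv2.moments(w.astype(np.float32).reshape(-1,1,2));
        cc=M["m10"]/M["m00"],M["m01"]/M["m00"]
        if a<b: e=t+90
        else: e=t
        e=(e+90)%180-90
        out.append(dict(c=(round(cx,1),round(cy,1)),cent=np.round(cc,1),L=round(max(a,b),1),W=round(min(a,b),1),long=round(e,1),box=np.round(box,0).tolist()))
    return out
E
python3 - <<'E'
from bench import r
from meas import *
d=r.snapshot("top")
for o in rects(d,(5,150,135),(16,255,255),115,roi=(235,180,410,262)):print(o)
print("rack")
for o in rects(d,(17,100,135),(26,255,255),134,roi=(140,160,196,220)):print(o)
print(cast(d,[(198,152),(243,158),(305,170),(165,218)],0))
d=r.snapshot("side");cv2.imwrite("pics/sz.png",cv2.resize(d["image"][90:350,150:350],None,fx=3,fy=2.3 if 0 else 3)[:600])
E
```

```text
{'c': (454.3, -83.3), 'cent': array([454.2, -83.3]), 'L': 98.1, 'W': 52.2, 'long': -12.6, 'box': [[401.0, -98.0], [496.0, -119.0], [508.0, -69.0], [412.0, -47.0]]}
{'c': (466.1, -360.7), 'cent': array([ 466.5, -360.6]), 'L': 98.2, 'W': 53.2, 'long': 2.0, 'box': [[416.0, -336.0], [418.0, -389.0], [516.0, -386.0], [514.0, -332.0]]}
{'c': (493.1, -210.6), 'cent': array([ 493.6, -210.8]), 'L': 98.5, 'W': 53.6, 'long': -4.0, 'box': [[442.0, -234.0], [540.0, -241.0], [544.0, -187.0], [446.0, -180.0]]}
rack
{'c': (548.8, 134.6), 'cent': array([548.7, 134.8]), 'L': 100.2, 'W': 86.3, 'long': 14.1, 'box': [[490.0, 164.0], [511.0, 81.0], [608.0, 105.0], [587.0, 189.0]]}
[[ 675.01743701   82.83452385    0.        ]
 [ 658.71898004  -35.54931386    0.        ]
 [ 626.53809771 -196.87354268    0.        ]
 [ 500.44096261  162.91615198    0.        ]]
```

View pics/sz.png

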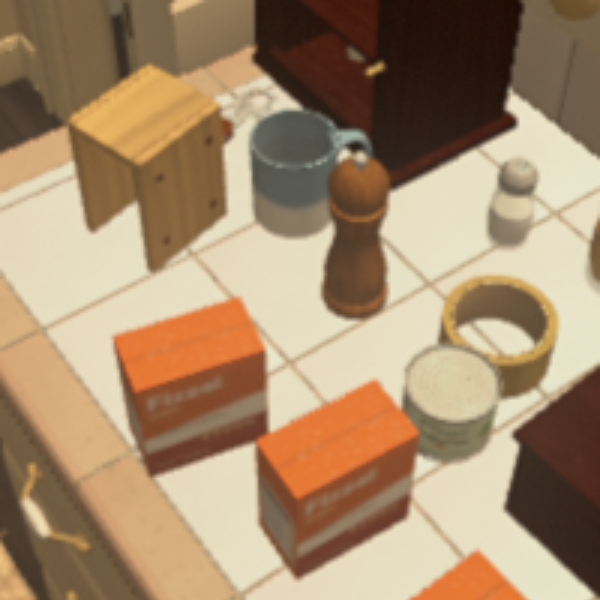

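```bash
cat > goto.py <<'E'
import sys,numpy as np
from bench import r
from scipy.spatial.transform import Rotation as Ro
s=r.sense()
def info():
    print("t",round(s["time"],2),"pos",np.round(s["tool_pos"],1),"rot",np.round(s["tcp_rot"],2),"F",np.round(s["ft_force"],2),"M",np.round(s["wrist_torque"],2),"gap",round(s["finger_gap"],1),"j",np.round(s["joint_pos"],0))
info()
if len(sys.argv)>1:
    x,y,z,yaw=map(float,sys.argv[1:5])
    R=Ro.from_euler("xyz",s["tcp_rot"],degrees=True)
    T=Ro.from_euler("xyz",[180,0,yaw],degrees=True)
    print("turn rad (tool)",np.round((R.inv()*T).as_rotvec(),4),"shift m now-frame",np.round(R.inv().apply(np.array([x,y,z])-s["tool_pos"])/1000,4),"shift in target-frame",np.round(T.inv().apply(np.array([x,y,z])-s["tool_pos"])/1000,4))
E
python3 goto.py 454.3 -83.3 180 167.4
```

```text
t 0.3 pos [222.9 556.9 230.9] rot [-1.7996e+02 -1.0000e-02  1.5818e+02] F [ 0.1  -0.35  0.22] M [-0.01  0.02 -0.03] gap 85.4 j [63.  7. 85.  0. 87. -5.]
turn rad (tool) [-6.000e-04 -1.000e-04 -1.608e-01] shift m now-frame [-0.4528 -0.5083  0.0512] shift in target-frame [-0.3655 -0.5743  0.0509]
```

>>> {"method": "carry_out", "body": {"increments": [[[-0.032,-0.036,0],[0,0,0],0],[[-0.032,-0.036,0],[0,0,0],0],[[-0.032,-0.036,0],[0,0,0],0],[[-0.032,-0.036,0],[0,0,0],0],[[-0.032,-0.036,0],[0,0,0],0],[[-0.032,-0.036,0],[0,0,0],0],[[-0.032,-0.036,0],[0,0,0],0],[[-0.032,-0.036,0],[0,0,0],0],[[-0.032,-0.036,0],[0,0,0],0],[[-0.032,-0.036,0],[0,0,0],0]], "newtons": 60}}

```text
time: 1.3
tool_pos: [389.1, 92.6, 229.1]
tcp_rot: [-179.9, 0.1, 158.8]
ft_force: [1.0, 0.5, -0.8]
finger_gap: 85.2
```

```bash
python3 goto.py 454.3 -83.3 180 167.4
```

```text
t 1.3 pos [389.1  92.6 229.1] rot [-1.7994e+02  1.4000e-01  1.5883e+02] F [ 1.    0.47 -0.81] M [ 0.05 -0.04  0.02] gap 85.2 j [  6. -25. 115.  -0.  90. -63.]
turn rad (tool) [-0.0012  0.0024 -0.1495] shift m now-frame [-0.1242 -0.1404  0.0495] shift in target-frame [-0.102  -0.1574  0.0491]
```

Close to tracking. Next I finish the shift, then turn, then correct.

>>> {"method": "carry_out", "body": {"increments": [[[-0.031,-0.035,0.012],[0,0,0],0],[[-0.031,-0.035,0.012],[0,0,0],0],[[-0.031,-0.035,0.012],[0,0,0],0],[[-0.031,-0.035,0.012],[0,0,0],0],[[0,0,0],[0,0,-0.1],0],[[0,0,0],[0,0,-0.05],0],[[0,0,0],[0,0,0],0]]}}

```text
time: 2.0
tool_pos: [456.4, -97.5, 181.5]
tcp_rot: [-179.9, 0.4, 167.1]
ft_force: [-0.3, -1.0, -0.1]
finger_gap: 85.4
```

```bash
python3 goto.py 454.3 -83.3 69 167.4;python3 - <<'E'
from bench import r
import cv2
cv2.imwrite("pics/w1.png",r.snapshot("wrist")["image"])
E
```

```text
t 2.0 pos [456.4 -97.5 181.5] rot [-179.93    0.44  167.1 ] F [-0.27 -1.03 -0.15] M [ 0.01 -0.02 -0.01] gap 85.4 j [-18. -12. 110.  -0.  82. -95.]
turn rad (tool) [-0.0012  0.0077 -0.0052] shift m now-frame [0.0061 0.0135 0.1124] shift in target-frame [0.0052 0.0134 0.1125]
```

View pics/w1.png

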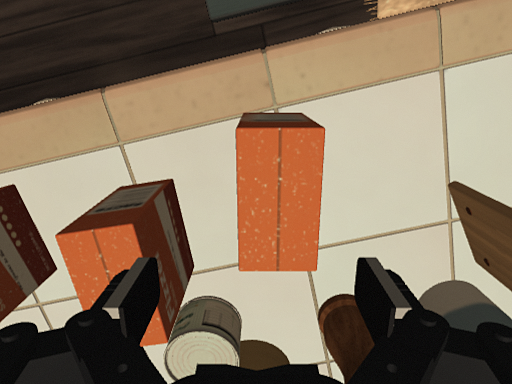

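The carton at (280,200) stands square to the jaws. I'll correct the lateral offset before descending, cross-checking its centre from this view.

>>> {"method": "carry_out", "body": {"increments": [[[0.006,0.013,0],[0,0.007,-0.005],0],[[0,0,0],[0,0,0],0]]}}

```text
time: 2.25
tool_pos: [453.3, -81.8, 181.8]
tcp_rot: [-180.0, 0.0, 167.2]
ft_force: [0.1, 0.5, 0.8]
finger_gap: 85.4
```

```bash
python3 - <<'E'
from bench import r
from meas import *
d=r.snapshot("wrist")
for o in rects(d,(5,150,150),(16,255,255),115,amin=3000):print(o)
E
python3 goto.py 454.3 -83.3 69 167.4
```

```text
{'c': (477.1, -211.9), 'cent': array([ 470.5, -215. ]), 'L': 62.7, 'W': 54.2, 'long': -3.7, 'box': [[444.0, -237.0], [507.0, -241.0], [510.0, -187.0], [448.0, -183.0]]}
{'c': (456.2, -84.4), 'cent': array([456.2, -84.4]), 'L': 98.1, 'W': 54.3, 'long': -12.8, 'box': [[402.0, -100.0], [498.0, -122.0], [510.0, -69.0], [414.0, -47.0]]}
t 2.3 pos [453.5 -82.3 182. ] rot [-1.7992e+02  9.0000e-02  1.6722e+02] F [-0.91 -0.57  1.48] M [-0.01  0.04  0.01] gap 85.1 j [-17. -13. 110.  -0.  83. -94.]
turn rad (tool) [-0.0014  0.0015 -0.0031] shift m now-frame [-0.0008 -0.0006  0.113 ] shift in target-frame [-0.001  -0.0008  0.113 ]
```

The two views agree within 2 mm. Descend, close and lift.

>>> {"method": "carry_out", "body": {"increments": [[[-0.002,-0.001,0.03],[0,0,-0.003],0],[[0,0,0.03],[0,0,0],0],[[0,0,0.03],[0,0,0],0],[[0,0,0.02],[0,0,0],0],[[0,0,0],[0,0,0],0]]}}

```text
time: 2.8
tool_pos: [458.4, -81.9, 72.0]
tcp_rot: [-179.9, 0.6, 167.6]
ft_force: [-0.8, 0.1, -0.7]
finger_gap: 85.3
```

>>> {"method": "carry_out", "body": {"increments": [[[0,0,0],[0,0,0],1],[[0,0,0],[0,0,0],1],[[0,0,0],[0,0,0],1],[[0,0,0],[0,0,0],1],[[0,0,0],[0,0,0],1],[[0,0,0],[0,0,0],1]]}}

```text
time: 3.4
tool_pos: [459.8, -81.6, 75.4]
tcp_rot: [-179.8, 0.8, 167.7]
ft_force: [-0.3, -0.6, -5.3]
finger_gap: 54.2
```

```bash
python3 goto.py 455 -84 69 167.4
```

```text
t 3.4 pos [459.8 -81.6  75.4] rot [-179.85    0.76  167.67] F [-0.26 -0.59 -5.3 ] M [-0.01  0.03 -0.01] gap 54.2 j [-16.  -6. 116.  -0.  70. -94.]
turn rad (tool) [-0.0027  0.0132  0.0046] shift m now-frame [ 0.0043 -0.0034  0.0064] shift in target-frame [ 0.0042 -0.0034  0.0064]
```

>>> {"method": "carry_out", "body": {"increments": [[[0,0,-0.02],[0,0.012,0],1],[[0,0,-0.02],[0,0,0],1],[[0,0,0],[0,0,0],1],[[0,0,0],[0,0,0],1],[[0,0,0],[0,0,0],1],[[0,0,0],[0,0,0],1]]}}

```text
time: 4.0
tool_pos: [457.1, -80.8, 112.7]
tcp_rot: [-179.9, -0.3, 167.6]
ft_force: [-0.2, 0.3, -6.6]
finger_gap: 54.2
```

```bash
for i in 1 2 3; do python3 - <<'E'
from bench import r
import cv2
d=r.snapshot("side")
cv2.imwrite("pics/s1.png",d["image"])
E
python3 goto.py 455 -84 115 167.4; done
```

```text
t 4.05 pos [456.9 -80.7 112.5] rot [-179.88   -0.28  167.64] F [ 0.16  0.82 -5.63] M [-0.03  0.01 -0.02] gap 54.3 j [-16.  -8. 114.  -0.  75. -94.]
turn rad (tool) [-0.0021 -0.005   0.0041] shift m now-frame [ 0.0012 -0.0036 -0.0024] shift in target-frame [ 0.0011 -0.0036 -0.0025]
t 4.1 pos [457.  -80.7 112.7] rot [-179.88   -0.27  167.64] F [ 0.01 -0.41 -5.47] M [ 0.01 -0.08  0.03] gap 54.3 j [-16.  -8. 114.  -0.  75. -94.]
turn rad (tool) [-0.0021 -0.0048  0.0042] shift m now-frame [ 0.0013 -0.0036 -0.0023] shift in target-frame [ 0.0012 -0.0036 -0.0023]
t 4.15 pos [457.1 -80.8 112.9] rot [-179.88   -0.26  167.64] F [ 0.26 -0.38 -5.91] M [-0.   -0.08  0.02] gap 54.2 j [-16.  -8. 114.  -0.  75. -94.]
turn rad (tool) [-0.0022 -0.0045  0.0042] shift m now-frame [ 0.0014 -0.0036 -0.002 ] shift in target-frame [ 0.0014 -0.0036 -0.0021]
```

View pics/s1.png

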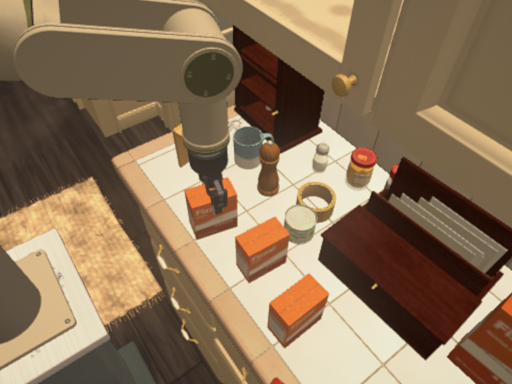

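It feels about 5.8 N, so this is the full one (0.58 kg), held upright at about (212,205). Next: carry it to a spot in front of the rack, and turn it there.

>>> {"method": "carry_out", "body": {"increments": [[[0.005,0.011,0],[0,0,0],1],[[0.01,0.021,0],[0,0,0],1],[[0.01,0.021,0],[0,0,0],1],[[0.01,0.021,0],[0,0,0],1],[[0.01,0.021,0],[0,0,0],1],[[0.01,0.021,0],[0,0,0],1],[[0.01,0.021,0],[0,0,0],1],[[0.01,0.021,0],[0,0,0],1],[[0.005,0.01,0],[0,0,0],1],[[0,0,0],[0,0,0],1]]}}

```text
time: 5.15
tool_pos: [409.8, 111.4, 111.0]
tcp_rot: [-180.0, -0.5, 167.6]
ft_force: [0.1, -0.6, -6.0]
finger_gap: 54.3
```

>>> {"method": "carry_out", "body": {"increments": [[[0,0,0],[0,0,-0.08],1],[[0,0,0],[0,0,-0.08],1],[[0,0,0],[0,0,-0.08],1],[[0,0,0],[0,0,-0.08],1],[[0,0,0],[0,0,-0.08],1],[[0,0,0],[0,0,-0.03],1],[[0,0,0],[0,0,0],1]]}}

```text
time: 5.85
tool_pos: [409.7, 108.4, 110.3]
tcp_rot: [180.0, -0.5, -166.8]
ft_force: [0.1, -0.5, -5.4]
finger_gap: 54.3
```

```bash
python3 goto.py 413 100.6 113 194.1;python3 - <<'E'
from bench import r
import cv2
for n in("wrist","top","side"): cv2.imwrite(f"pics/{n}2.png",r.snapshot(n)["image"])
E
```

```text
t 5.85 pos [409.7 108.4 110.3] rot [ 179.99   -0.5  -166.81] F [ 0.12 -0.46 -5.43] M [ 0.02  0.   -0.  ] gap 54.3 j [  8. -15. 120.  -0.  76. -95.]
turn rad (tool) [ 0.0002 -0.0087 -0.0159] shift m now-frame [-0.0014 -0.0083 -0.0027] shift in target-frame [-0.0013 -0.0083 -0.0027]
```

View pics/wrist2.png

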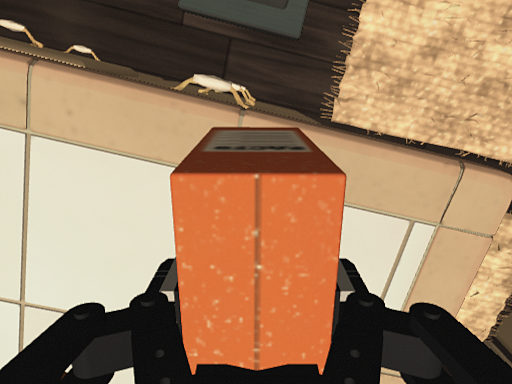

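View pics/top2.png

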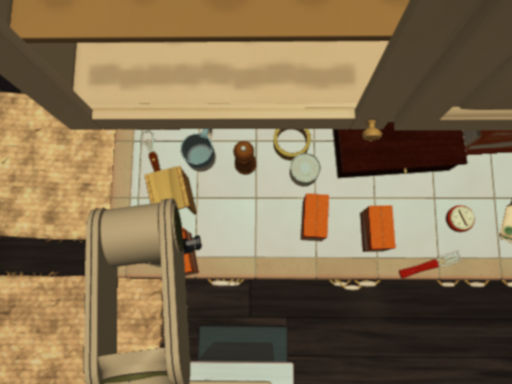

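View pics/side2.png

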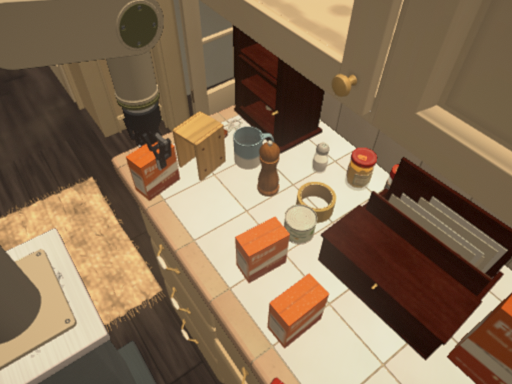

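The carton hangs square; its near top edge runs (172,174)–(344,174) and the lower edge (210,128)–(304,128) in the wrist view. From those, its height and its offset along the tool.

```bash
python3 - <<'E'
from bench import r
from h import *
from scipy.optimize import brentq
from scipy.spatial.transform import Rotation as Ro
d=r.snapshot("wrist");s=r.sense()
R=Ro.from_euler("xyz",s["tcp_rot"],degrees=True);print(s["tool_pos"])
f=lambda z:np.linalg.norm(np.subtract(*cast(d,[(171.5,174),(345,174)],z)))-55
z=brentq(f,60,250);print("ztop",z)
for zz in (z,s["tool_pos"][2]+42,s["tool_pos"][2]+40):
    p=cast(d,[(171.5,174),(345,174)],zz);print(zz,np.round(R.inv().apply(p-s["tool_pos"]),1), f(zz))
E
```

```text
[409.66965943 108.75855547 110.33645939]
ztop 149.84790621558795
149.84790621558795 [[ 51.3 -28.8 -39.1]
 [ 51.3  26.2 -39.1]] 7.105427357601002e-15
152.33645938618176 [[ 52.  -28.2 -41.6]
 [ 51.9  25.5 -41.5]] -1.3081906703404726
150.33645938618176 [[ 51.5 -28.7 -39.6]
 [ 51.4  26.1 -39.5]] -0.2568242090578181
```

Carton centre is within 2 mm of the tool axis, underside about 74 mm below the TCP. Align and lower in front of the mouth to about 5 mm clearance.

>>> {"method": "carry_out", "body": {"increments": [[[0,-0.008,0],[0,-0.008,-0.015],1],[[0,0,0.01],[0,0,0],1],[[0,0,0.01],[0,0,0],1],[[0,0,0.01],[0,0,0],1],[[0,0,0],[0,0,0],1]]}}

```text
time: 6.55
tool_pos: [411.0, 101.1, 77.2]
tcp_rot: [179.9, -0.1, -166.2]
ft_force: [-0.5, 0.1, -6.1]
finger_gap: 54.4
```

```bash
python3 goto.py 477.7 116.8 79 194.1
```

```text
t 6.55 pos [411.  101.1  77.2] rot [ 1.7995e+02 -8.0000e-02 -1.6619e+02] F [-0.53  0.15 -6.13] M [0.05 0.03 0.05] gap 54.4 j [  7. -13. 122.   0.  71. -97.]
turn rad (tool) [ 0.0009 -0.0013 -0.0051] shift m now-frame [-0.0685 -0.0007 -0.0019] shift in target-frame [-0.0685 -0.001  -0.0018]
```

>>> {"method": "carry_out", "body": {"increments": [[[-0.008,-0.001,-0.002],[0,0,-0.004],1],[[-0.008,0,0],[0,0,0],1],[[-0.008,0,0],[0,0,0],1],[[-0.008,0,0],[0,0,0],1],[[-0.008,0,0],[0,0,0],1]]}}

```text
time: 7.05
tool_pos: [453.3, 111.0, 79.3]
tcp_rot: [179.9, -0.1, -165.9]
ft_force: [-0.2, -0.6, -5.2]
finger_gap: 54.5
```

```bash
python3 goto.py 477.7 116.8 79 194.1
```

```text
t 7.05 pos [453.3 111.   79.3] rot [ 1.7994e+02 -7.0000e-02 -1.6594e+02] F [-0.24 -0.65 -5.24] M [-0.01 -0.06  0.03] gap 54.5 j [  7.  -6. 115.   0.  71. -97.]
turn rad (tool) [ 0.001  -0.0012 -0.0007] shift m now-frame [-0.0251 -0.0003  0.0002] shift in target-frame [-0.0251 -0.0003  0.0003]
```

>>> {"method": "carry_out", "body": {"increments": [[[-0.008,0,0],[0,0,0],1],[[-0.008,0,0],[0,0,0],1],[[-0.006,0,0],[0,0,0],1],[[0,0,0],[0,0,0],1]]}}

```text
time: 7.45
tool_pos: [478.6, 117.2, 79.7]
tcp_rot: [179.9, 0.0, -165.9]
ft_force: [-0.6, -0.1, -5.1]
finger_gap: 54.5
```

```bash
python3 goto.py 477.7 116.8 74 194.1;python3 - <<'E'
from bench import r
import cv2
cv2.imwrite("pics/s3.png",cv2.resize(r.snapshot("side")["image"][80:240,100:300],None,fx=3,fy=3))
E
```

```text
t 7.45 pos [478.6 117.2  79.7] rot [ 1.7995e+02  1.0000e-02 -1.6594e+02] F [-0.58 -0.1  -5.08] M [-0.04  0.02 -0.01] gap 54.5 j [  8.  -2. 111.   0.  71. -96.]
turn rad (tool) [ 0.0009  0.0002 -0.0007] shift m now-frame [ 0.0009 -0.0002  0.0057] shift in target-frame [ 0.0009 -0.0002  0.0057]
```

View pics/s3.png

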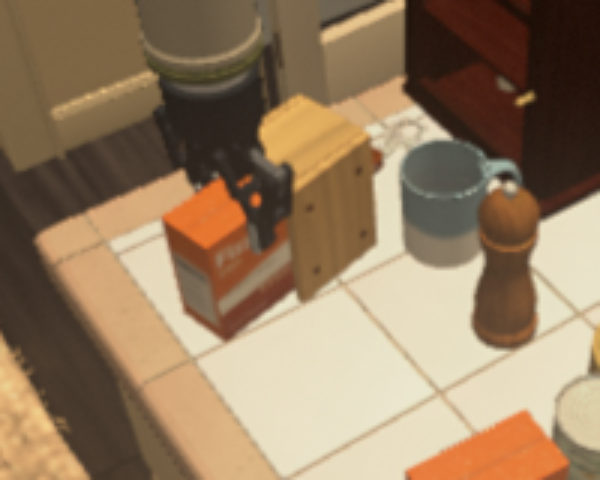

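The carton's front is in the mouth (edge at about (295,250) in the crop). Lower until the worktop takes the weight.

>>> {"method": "carry_out", "body": {"increments": [[[0,0,0.002],[0,0,0],1],[[0,0,0.002],[0,0,0],1],[[0,0,0],[0,0,0],1]]}}

```text
time: 7.8
tool_pos: [477.0, 117.0, 74.8]
tcp_rot: [179.9, -0.1, -165.9]
ft_force: [0.0, -0.7, -5.1]
finger_gap: 54.2
```

>>> {"method": "carry_out", "body": {"increments": [[[0,0,0.001],[0,0,0],1],[[0,0,0],[0,0,0],1]]}}

```text
time: 8.0
tool_pos: [477.1, 116.9, 74.8]
tcp_rot: [179.9, -0.1, -165.9]
ft_force: [0.2, -0.4, -5.7]
finger_gap: 54.5
```

>>> {"method": "carry_out", "body": {"increments": [[[0,0,0.002],[0,0,0],1],[[0,0,0],[0,0,0],1]]}}

```text
time: 8.2
tool_pos: [477.8, 116.9, 74.9]
tcp_rot: [180.0, 0.0, -165.9]
ft_force: [-0.4, -0.1, -4.9]
finger_gap: 54.4
```

>>> {"method": "carry_out", "body": {"increments": [[[0,0,0.001],[0,0,0],1],[[0,0,0],[0,0,0],1]]}}

```text
time: 8.4
tool_pos: [478.1, 116.9, 74.4]
tcp_rot: [180.0, 0.1, -165.9]
ft_force: [-1.7, -1.0, -1.2]
finger_gap: 54.2
```

Contact: the load has gone over to the worktop. Release.

>>> {"method": "carry_out", "body": {"increments": [[[0,0,0],[0,0,0],0],[[0,0,0],[0,0,0],0],[[0,0,0],[0,0,0],0],[[0,0,0],[0,0,0],0],[[0,0,0],[0,0,0],0],[[0,0,0],[0,0,0],0],[[0,0,0],[0,0,0],0],[[0,0,0],[0,0,0],0]]}}

```text
time: 9.2
tool_pos: [479.8, 117.1, 75.4]
tcp_rot: [-180.0, 0.3, -165.9]
ft_force: [0.3, 0.3, 0.2]
finger_gap: 85.3
```

```bash
python3 goto.py 477.7 116.8 74 194.1;python3 - <<'E'
from bench import r
from h import *
d=r.snapshot("side");cv2.imwrite("pics/s4.png",cv2.resize(d["image"][80:240,100:300],None,fx=3,fy=3))
d=r.snapshot("wrist");cv2.imwrite("pics/w4.png",d["image"])
E
```

```text
t 9.2 pos [479.8 117.1  75.4] rot [-180.      0.29 -165.93] F [0.27 0.28 0.24] M [ 0.04 -0.   -0.01] gap 85.3 j [  8.  -2. 111.   0.  70. -96.]
turn rad (tool) [-0.      0.005  -0.0005] shift m now-frame [0.0021 0.0002 0.0014] shift in target-frame [0.0021 0.0002 0.0014]
```

View pics/s4.png

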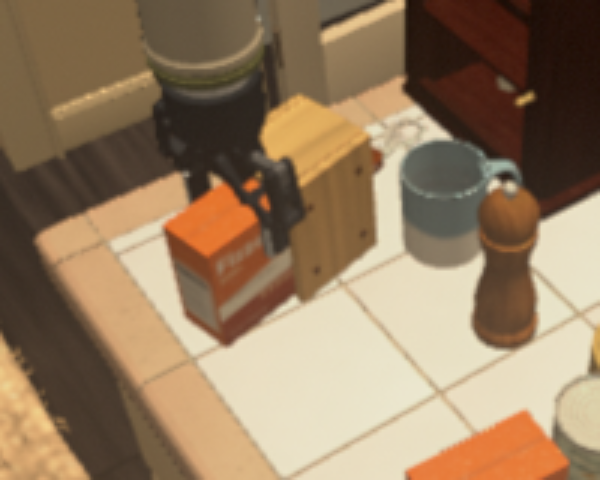

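View pics/w4.png

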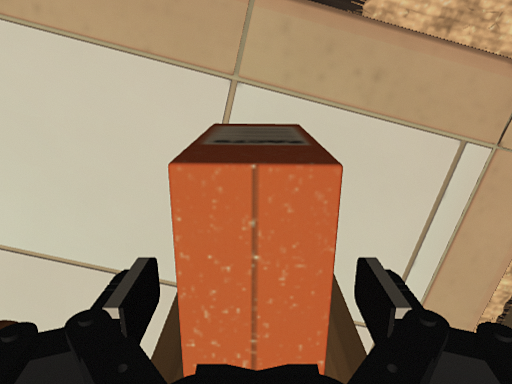

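The carton stands free between the open fingers. I cast its near top edge, (169,164)–(342,164) in the wrist view, onto z=115.

```bash
cat > edge.py <<'E'
import sys
from bench import r
from h import *
a=list(map(float,sys.argv[1:5]))
d=r.snapshot(sys.argv[5])
p=cast(d,[a[:2],a[2:]],115)[:,:2]
th=np.radians(14.1);u=np.array([np.cos(th),np.sin(th)]);v=np.array([-u[1],u[0]])
m=np.array([500.3,122.5])
print("width",np.linalg.norm(p[0]-p[1]),"rack xy",np.round([[(q-m)@u,(q-m)@v] for q in p],1),"mid x",np.mean([(q-m)@u for q in p])+50,"y",np.mean([(q-m)@v for q in p]))
E
python3 edge.py 169 164 342 164 wrist; python3 goto.py 465 113 76 194.1
```

```text
width 53.90136205565439 rack xy [[-76.2 -29.2]
 [-76.1  24.7]] mid x -26.140652276662706 y -2.2859937672959045
t 9.35 pos [479.8 117.1  75.4] rot [-180.      0.29 -165.93] F [0.58 0.31 0.01] M [ 0.08  0.01 -0.01] gap 85.2 j [  8.  -2. 111.   0.  70. -96.]
turn rad (tool) [-0.0001  0.005  -0.0005] shift m now-frame [ 0.0154 -0.0004 -0.0007] shift in target-frame [ 0.0154 -0.0004 -0.0006]
```

Middle at rack x ≈ −26 mm, y ≈ −1 to −2 mm: well inside limits. Slide the open fingers back 40 mm, then close lightly (20 N) on the protruding end.

>>> {"method": "carry_out", "body": {"increments": [[[0.01,0,0],[0,0.005,0],0],[[0.01,0,0],[0,0,0],0],[[0.01,0,0],[0,0,0],0],[[0.009,0,0],[0,0,0],0],[[0,0,0],[0,0,0],0]], "newtons": 20}}

```text
time: 9.85
tool_pos: [437.6, 106.7, 74.7]
tcp_rot: [180.0, -0.1, -165.9]
ft_force: [-0.0, -0.5, -0.1]
finger_gap: 85.5
```

```bash
python3 goto.py 440.2 107.4 75 194.1
```

```text
t 9.85 pos [437.6 106.7  74.7] rot [ 1.7999e+02 -1.1000e-01 -1.6592e+02] F [-0.05 -0.47 -0.13] M [ 0.    0.   -0.04] gap 85.5 j [  7.  -8. 118.  -0.  70. -97.]
turn rad (tool) [ 0.0001 -0.0019 -0.0004] shift m now-frame [-0.0027  0.0001 -0.0003] shift in target-frame [-0.0027  0.0001 -0.0003]
```

>>> {"method": "carry_out", "body": {"increments": [[[-0.003,0,0],[0,0,0],0],[[0,0,0],[0,0,0],1],[[0,0,0],[0,0,0],1],[[0,0,0],[0,0,0],1],[[0,0,0],[0,0,0],1],[[0,0,0],[0,0,0],1],[[0,0,0],[0,0,0],1],[[0,0,0],[0,0,0],1]]}}

```text
time: 10.65
tool_pos: [441.4, 107.4, 75.4]
tcp_rot: [-180.0, -0.1, -165.9]
ft_force: [-1.2, -0.2, 1.8]
finger_gap: 54.7
```

```bash
python3 goto.py 440.2 107.4 75 194.1
```

```text
t 10.65 pos [441.4 107.4  75.4] rot [-1.7999e+02 -7.0000e-02 -1.6593e+02] F [-1.23 -0.18  1.79] M [-0.    0.25  0.05] gap 54.7 j [  7.  -8. 117.  -0.  70. -97.]
turn rad (tool) [-0.0002 -0.0012 -0.0005] shift m now-frame [0.0012 0.0003 0.0004] shift in target-frame [0.0012 0.0003 0.0004]
```

>>> {"method": "carry_out", "body": {"increments": [[[-0.003,0,0],[0,0,0],1],[[-0.003,0,0],[0,0,0],1],[[-0.003,0,0],[0,0,0],1]]}}

```text
time: 10.95
tool_pos: [448.4, 109.1, 75.7]
tcp_rot: [-180.0, -0.3, -165.9]
ft_force: [-5.9, -1.5, 6.8]
finger_gap: 54.7
```

>>> {"method": "carry_out", "body": {"increments": [[[-0.003,0,0],[0,0,0],1],[[-0.003,0,0],[0,0,0],1],[[-0.003,0,0],[0,0,0],1]]}}

```text
time: 11.25
tool_pos: [455.8, 111.1, 76.0]
tcp_rot: [180.0, -0.6, -165.9]
ft_force: [-6.6, -1.3, 5.6]
finger_gap: 54.9
```

```bash
python3 goto.py 440.2 107.4 75 194.1;python3 - <<'E'
from bench import r
from h import *
d=r.snapshot("wrist");cv2.imwrite("pics/w5.png",d["image"])
E
```

```text
t 11.25 pos [455.8 111.1  76. ] rot [ 180.     -0.58 -165.91] F [-6.62 -1.31  5.55] M [-0.09  0.8   0.03] gap 54.9 j [  7.  -5. 114.  -0.  71. -97.]
turn rad (tool) [ 0.     -0.0101 -0.0001] shift m now-frame [0.0161 0.0002 0.0011] shift in target-frame [0.0161 0.0002 0.001 ]
```

View pics/w5.png

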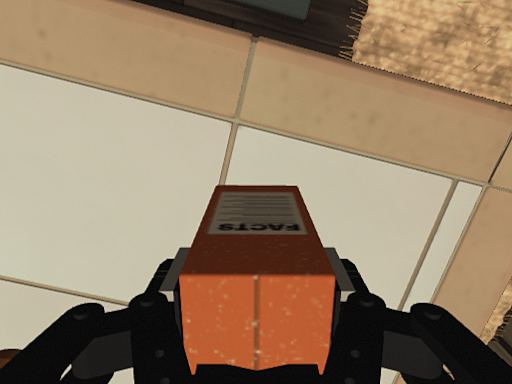

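The carton slides at about 7 N; near top edge now (180,276)–(336,276) in the wrist view. Continue in short strokes, watching the force.

>>> {"method": "carry_out", "body": {"increments": [[[-0.003,0,-0.0005],[0,-0.004,0],1],[[-0.003,0,0],[0,0,0],1],[[-0.003,0,0],[0,0,0],1]]}}

```text
time: 11.6
tool_pos: [463.8, 113.3, 75.8]
tcp_rot: [180.0, -0.5, -165.9]
ft_force: [-6.0, -2.5, 7.0]
finger_gap: 54.7
```

>>> {"method": "carry_out", "body": {"increments": [[[-0.003,0,0],[0,0,0],1],[[-0.003,0,0],[0,0,0],1]]}}

```text
time: 11.8
tool_pos: [469.5, 114.8, 76.0]
tcp_rot: [180.0, -0.6, -165.9]
ft_force: [-4.9, -1.3, 4.5]
finger_gap: 54.8
```

>>> {"method": "carry_out", "body": {"increments": [[[-0.0025,0,0],[0,0,0],1],[[-0.0025,0,0],[0,0,0],1]]}}

```text
time: 12.0
tool_pos: [470.9, 114.4, 75.4]
tcp_rot: [-180.0, -1.1, -165.9]
ft_force: [-19.8, -7.2, 17.4]
finger_gap: 54.7
```

>>> {"method": "carry_out", "body": {"increments": [[[-0.0025,0,0],[0,0,0],1],[[-0.0025,0,0],[0,0,0],1]]}}

```text
time: 12.2
tool_pos: [471.0, 114.2, 75.1]
tcp_rot: [-179.9, -1.9, -165.9]
ft_force: [-17.9, -5.9, 15.6]
finger_gap: 55.0
```

```bash
python3 goto.py 440.2 107.4 75 194.1;python3 - <<'E'
from bench import r
from h import *
d=r.snapshot("wrist");cv2.imwrite("pics/w6.png",d["image"])
E
```

```text
t 12.2 pos [471.  114.2  75.1] rot [-179.93   -1.85 -165.87] F [-17.89  -5.91  15.64] M [-0.57  2.46  0.19] gap 55.0 j [  8.  -1. 111.  -0.  72. -96.]
turn rad (tool) [-0.0013 -0.0323  0.0006] shift m now-frame [0.0315 0.0009 0.0011] shift in target-frame [0.0315 0.0009 0.0001]
```

View pics/w6.png

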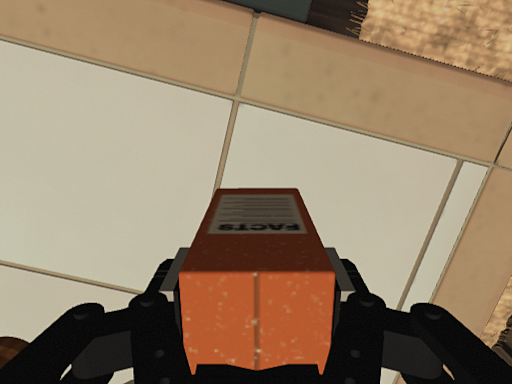

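The force jumped from 7 to about 20 N and motion stopped, with the middle at rack x ≈ +4.5 mm (about 45 mm sticking out, which fits). That's the stop. Release without pushing further.

>>> {"method": "carry_out", "body": {"increments": [[[0,0,0],[0,0,0],0],[[0,0,0],[0,0,0],0],[[0,0,0],[0,0,0],0],[[0,0,0],[0,0,0],0],[[0,0,0],[0,0,0],0],[[0,0,0],[0,0,0],0],[[0,0,0],[0,0,0],0]]}}

```text
time: 12.95
tool_pos: [472.6, 114.7, 75.1]
tcp_rot: [-179.9, -1.7, -165.9]
ft_force: [0.2, -0.4, 0.3]
finger_gap: 85.5
```

```bash
python3 goto.py 440.2 107.4 75 194.1;python3 - <<'E'
from bench import r
from h import *
d=r.snapshot("wrist");cv2.imwrite("pics/w7.png",d["image"])
E
```

```text
t 12.95 pos [472.6 114.7  75.1] rot [-179.93   -1.7  -165.87] F [ 0.2  -0.38  0.32] M [ 0.   -0.02 -0.03] gap 85.5 j [  8.  -1. 111.  -0.  72. -96.]
turn rad (tool) [-0.0013 -0.0296  0.0005] shift m now-frame [0.0332 0.0009 0.0011] shift in target-frame [0.0332 0.0009 0.0001]
```

View pics/w7.png

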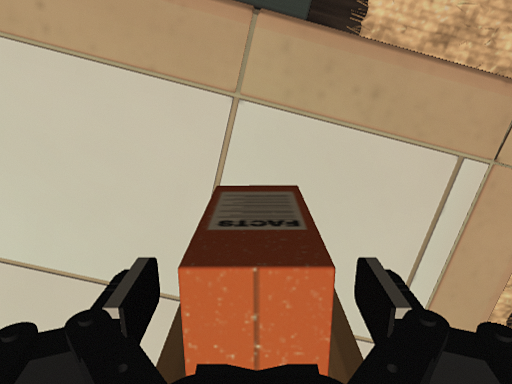

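Released and still standing (wrist force about 0). Measure the edge, then back off and rise for a check.

```bash
python3 edge.py 179 268 335 267 wrist
```

```text
width 53.969456203795524 rack xy [[-45.5 -29.5]
 [-46.   24.5]] mid x 4.238227869312254 y -2.472618365617402
```

>>> {"method": "carry_out", "body": {"increments": [[[0.005,0,0],[0,-0.015,0],0],[[0.015,0,0],[0,-0.014,0],0],[[0.02,0,0],[0,0,0],0],[[0.02,0,0],[0,0,0],0],[[0,0,-0.03],[0,0,0],0],[[0,0,-0.04],[0,0,0],0],[[0,0,-0.04],[0,0,0],0],[[0,0,-0.04],[0,0,0],0],[[0,-0.04,0],[0,0,0],0],[[0,-0.04,0],[0,0,0],0],[[0,-0.04,0],[0,0,0],0],[[0,-0.04,0],[0,0,0],0]]}}

```text
time: 14.25
tool_pos: [446.0, -56.5, 229.5]
tcp_rot: [-179.8, 0.4, -165.2]
ft_force: [1.5, 0.2, 0.1]
finger_gap: 85.3
```

```bash
python3 - <<'E'
from bench import r
from h import *
for n in("side","top"):
    d=r.snapshot(n);im=d["image"];cv2.imwrite(f"pics/{n}8.png",cv2.resize(im[80:340,100:360] if n=="side" else im[110:290,120:420],None,fx=2.2,fy=2.2))
E
```

```text
(no output)
```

View pics/side8.png

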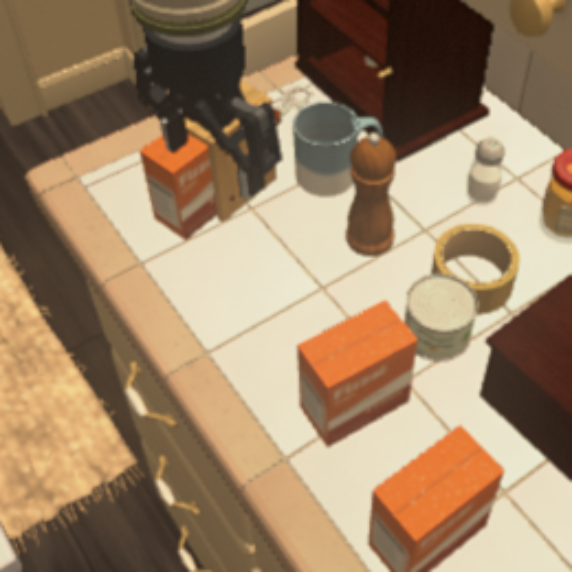

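View pics/top8.png

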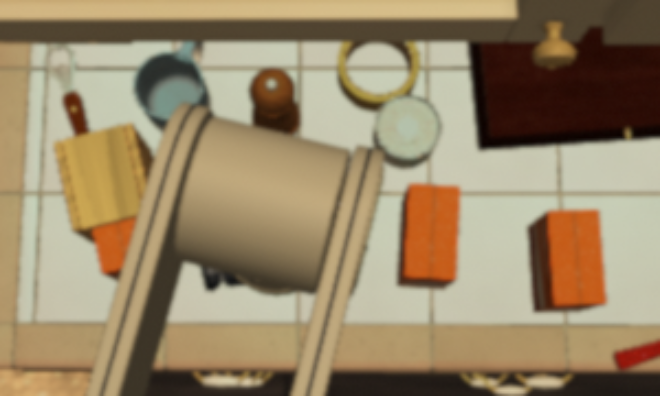

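```bash
python3 goto.py; python3 -c "
from bench import r
r.hand_in()"
```

```text
t 14.35 pos [446.3 -59.2 229.2] rot [-179.77    0.35 -165.52] F [-0.24  0.33 -0.33] M [-0.02  0.02  0.02] gap 85.6 j [ -14.  -17.  108.   -0.   88. -119.]
the job is handed in; nothing more can be done
```

The full carton is in the rack against the stop and released, and I handed the job in at about 14.4 s of the 72 s allowed.

- **Finding it:** The first carton I lifted, the one nearest the rack, pulled down with about 5.8 N (about 0.58 kg), which only the full one can weigh. I did not lift the other two.
- **Starting it in the mouth:** I set it down with its middle about 26 mm in front of the mouth, so about 24 mm was inside, and let go.
- **Pushing it in:** I gripped the protruding end at 20 N and slid it in against about 7 N of drag. After about 30 mm the push jumped to about 20 N (27 N with the vertical part) and the motion stopped, which I took as the stop. I then let go.

**Last checks:**
- After release the wrist view put the carton's middle 4.2 mm past the mouth, about 46 mm sticking out, in line with the tool's travel.
- The wrist force was near zero after release.
- The side and top views after I backed off showed the carton upright in the rack, with the other two cartons, mug, pepper mill and tin standing.

**Small disagreements and limits:**
- The wrist view put the carton 2.5 mm right of the rack's centre line, while the tool position put it within 1 mm. Both are inside the 12 mm limit.
- The tool tilted up to about 1.9° while pressing on the stop.
- I did not see the stop itself, so contact with it rests on the force and the measured travel.

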